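# Clear the lean rest and set the solar panel against it

### The job

The blue compass housing and the brass survey marker cap have been left on the foot board of the oak stand, where the solar panel has to stand: lay both flat in the orange tray first, and only then take the panel out of its sloping dock. Lean the panel centrally against the stand's rail, square to it, with its foot on the foot board just behind the lip and its dark cell face outwards (away from the rail); lower it, do not let it flop onto the rail. Leave the yellow beacons, the picket, the fuel canister, the radio, the battery and the mug as they are.

Things in the scene. Friction and masses are not known exactly. Their poses are not given: they have to be found in the camera images.
- stand: fixed oak stand. Origin on the table under its middle; x points from the rail to the foot-board side (roughly to the robot's right), y along the rail, away from the robot. Base board 15 thick, x -70 to 130, y -143 to 143; the foot board is its part between the posts and the lip. Beacon slots (walls 35 high above the board, y 90 to 141 either side, x -58 to 18) at both ends
- rail (a point): middle of the rail's axis (stand x 18.7, z 137): round wooden rail, 18 diameter, 176 long along y, on two 18 mm square posts at y +-75. A panel standing against the lip rests on it at about 30 degrees from vertical, top towards the stand's -x
- lip (a point): middle of the lip's inner top edge (stand x 112, z 29): dark bar across the foot board, 14 high above the board, 12 thick (x 112 to 124), 200 long along y; it stops the panel's foot sliding out
- panel: solar panel, a stiff flat slab: 10 thick (x) x 130 wide (y) x 220 tall (z), aluminium with dark blue cells on its +x face. Origin: centre of its lower edge face; z points up the panel to its top edge. At the start it stands in the dock, leaning back 22 degrees (top towards the dock's -x, the robot)
- panel_top (a point): centre of the panel's top edge (panel x 0, y 0, z 220)
- panel_left (a point): middle of the panel's +y side edge (panel x 0, y 65, z 110)
- dock: fixed grey dock with a slot for the panel sloping 22 degrees back from vertical; origin on the table, under its middle. The slot floor's centre is at x 10, z 30; along the slope the front wall reaches 45, the back wall 100 and the side walls 30 above the slot floor. The panel draws out along its own z. Its footprint is 90 x 149, the back wall's top is at about x -40, z 120
- tray: fixed orange open tray, 200 (x) x 160 (y) x 35 high outside, walls and floor 5 thick. Origin: centre of its underside
- compass: blue plastic compass housing lying on the foot board, 68 (x) x 46 (y) x 22 high, white dial on top. Origin: centre of its underside. The rail overhangs it closely from behind, so a hand must lean in from the lip side
- cap: brass survey marker cap lying on the foot board, round, 52 diameter, straight sides up to 18, low dome to 24, as close to the rail as the compass. Origin: centre of its underside
- beacon_far: yellow beacon unit, 56 (x) x 32 (y) x 115 high, standing upright in the slot at the +y end of the oak stand (top 130 above the table); bystander. Origin: centre of its underside
- beacon_near: yellow beacon unit, 56 (x) x 32 (y) x 115 high, standing upright in the slot at the -y end of the oak stand (top 130 above the table); bystander. Origin: centre of its underside
- picket: a steel snow picket, T-section, 450 long (y at yaw 0) x 36 wide x 30 high, lying along the far side of the plank; bystander. Origin: centre of its underside
- canister: green fuel canister, upright cylinder 90 diameter x 100 high; bystander. Origin: centre of its underside
- radio: black hand radio lying on its back, 56 (x) x 110 (y) x 34 high with a 30 long aerial stub at its -y end; bystander. Origin: centre of its underside
- battery: black battery pack lying flat near the robot, 45 (x) x 85 (y) x 26 high; bystander. Origin: centre of its underside
- mug: red mug, 80 diameter x 85 high, handle towards its +y; bystander. Origin: centre of its underside
Mind the look-alikes: they are no part of the job. There is more than one size of the compass; the one meant has the size given above.

How it is judged:
By the outcome, as a careful person would: the job done as asked, in the order asked, and still so for the second after the job is handed in, with the robot touching nothing.
It also fails if it takes over 72 s, if anything falls off the work surface, if the arm or the gripper's body presses on something with over 40 N, if the wrist force passes 120 N, or if a joint passes its speed limit or range.

### The arm

A 6-joint arm with a two-finger parallel gripper is mounted at the origin on the work surface. World frame = base frame: x ahead of the robot, y to its left, z up, the work surface at z = 0. Lengths are in m, angles in rad, forces in N, time in s.
With the tool pointing down it reaches from about 0.3 to 0.825 m from the base axis. Payload 5.4 kg.
Tool frame: the origin (TCP) lies at the very end of the fingers, on their centre line; the grasp point (between the pads) lies 19 mm behind it; z points along the fingers, y is the line along which they close (so a half turn about z gives the same grasp; the last joint's range is limited). The gripper opens to 92 mm and grips with 3 to 60 N. Pads are 20 mm wide; open, the fingers measure 128 mm over their backs; the gripper's body (75 mm by 189 mm) begins 69 mm behind the grasp point.
Start: joints at [-1.454, 0.158, 1.597, -0, 1.386, -0.21], TCP at [0.185, -0.545, 0.215] pointing down, gripper open.
Joint ranges: [-2.91, 2.91], [-0.94, 2.29], [0.18, 2.7], [-1.29, 4.43], [0.17, 2.64], [-3, 3]. Speed limits (rad/s): [2.57, 2.57, 3.14, 3.14, 3.14, 3.14].

### API

Orientations are given as a rotation vector (axis times angle).
In Python, from workcell import bot gives the robot as it stands. Calls block until the motion is done:
- bot.goto(position, orientation): joint-space move of the TCP to a pose.
- bot.line_to(position, rot=None, max_speed=0.15): straight line of the TCP; rot=None keeps the orientation; max_speed is the mean speed in m/s.
- bot.set_joints(angles): joint-space move.
- bot.set_gripper(opening, newtons=None): opening from 0.0 (shut) to 1.0 (fully open); newtons is the grip in N (None keeps the last); returns when the fingers have stopped.
- bot.hold(seconds).
- bot.inverse_kinematics(position, orientation): joint angles nearest the present ones, or None.
- bot.read_camera(name): name is "scene" or "top" or "wrist"; returns a dict with "pixels" (420x560x3 uint8, blue, green, red), "fx", "fy", "cx", "cy" (pixels), "R" (3x3) and "t" (3): a world point X has camera coordinates R X + t. Camera axes: x right, y down, z forward; pixel columns grow to the right and rows downward; lengths in m; the calibration is good to about 2 mm. A picture is of the moment at which its call begins. There is no depth.
A pose or a line that the arm cannot do raises bot.MotionError and nothing moves.
- bot.job_done(): hands the job in; it is judged then, once.
Readings, each from a call of its own:
- bot.current_clock(): time.
- bot.current_joints(): joint angles.
- bot.current_joint_vel(): joint speeds.
- bot.current_effort(): joint torques, N m.
- bot.current_ee_pos(): TCP position.
- bot.current_tool_rot(): TCP orientation.
- bot.current_contact_force(): force on the tool from outside, world axes, zero at the start.
- bot.current_ft_torque(): the same for the moment, N m.
- bot.current_opening(): opening from 0.0 (shut) to 1.0 (fully open).
- bot.current_grip_force(): force on a finger pad.
Only numpy, scipy, OpenCV 4.12 (cv2) and the standard library are available. Lean on these libraries where they do the work, as an engineer would, in place of code of your own. Each camera call takes 0.05 s, during which the arm holds its last target. There are 200 camera calls.

## Working session

There is one attempt and no reset: what is moved stays moved. The work goes in short steps, each a Python script; the robot and the scene stay as the last script left them, time stands still between calls to the robot, and variables do not carry over. Pictures are saved under pics/ and viewed, at most 10 in all, crops included, and the job is handed in when it is done.

```bash
ls; mkdir -p pics; python3 - <<'E'
from workcell import bot
import cv2,pickle
d={}
for n in("scene","top"):
    c=bot.read_camera(n); d[n]=c; cv2.imwrite(f"pics/{n}0.png",c["pixels"])
    print(n,c["fx"],c["fy"],c["cx"],c["cy"],c["R"],c["t"])
pickle.dump(d,open("cam0.pkl","wb"))
print(bot.current_clock())
E
```

```text
pics
scene 394.5097451728917 394.5097451728917 273.7832189144545 209.85270763579746 [[ 0.87653729  0.48132602  0.00276325]
 [ 0.25842726 -0.4657602  -0.84633491]
 [-0.406076    0.74255822 -0.53264395]] [-0.48989603  0.00315051  1.33682662]
top 436.52566357187476 436.52566357187476 271.02042157489734 202.1143852601466 [[-0.02938322 -0.99955946  0.00418517]
 [-0.99077537  0.02857036 -0.13246851]
 [ 0.13229058 -0.00803892 -0.99117838]] [0.02994344 0.53660603 1.16727126]
0.1
```

View pics/scene0.png

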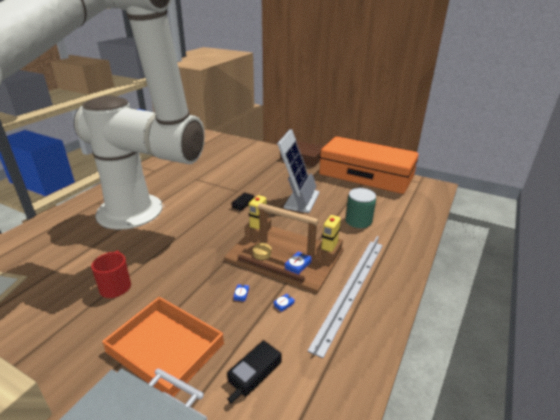

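View pics/top0.png

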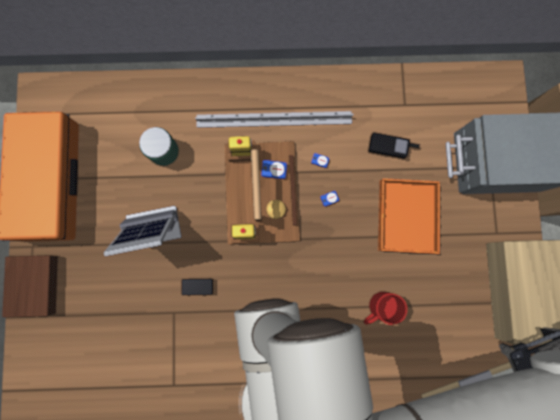

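```bash
cat > h.py <<'E'
import numpy as np, cv2, pickle
def ray(c,u,v):
    d=c["R"].T@np.array([(u-c["cx"])/c["fx"],(v-c["cy"])/c["fy"],1.]); return -c["R"].T@c["t"],d
def onz(c,u,v,z):
    o,d=ray(c,u,v); return o+d*(z-o[2])/d[2]
def proj(c,X):
    p=c["R"]@np.asarray(X,float)+c["t"]; return np.array([c["fx"]*p[0]/p[2]+c["cx"],c["fy"]*p[1]/p[2]+c["cy"]])
def tri(c1,p1,c2,p2):
    P=lambda c:np.array([[c["fx"],0,c["cx"]],[0,c["fy"],c["cy"]],[0,0,1]])@np.c_[c["R"],c["t"]]
    X=cv2.triangulatePoints(P(c1),P(c2),np.float64(p1),np.float64(p2))[:,0]; return X[:3]/X[3]
E
python3 - <<'E'
from h import *
d=pickle.load(open("cam0.pkl","rb")); t=d["top"]; s=d["scene"]
def crop(c,x0,y0,x1,y1,k,name):
    cv2.imwrite(name,cv2.resize(c["pixels"][y0:y1,x0:x1],None,fx=k,fy=k,interpolation=cv2.INTER_CUBIC))
crop(t,100,125,310,265,3.8,"pics/tc.png")   # 798x532
crop(s,220,120,380,295,3.4,"pics/sc.png")
hsv=cv2.cvtColor(t["pixels"],cv2.COLOR_BGR2HSV)
def blobs(lo,hi,z,amin=40,nm=""):
    m=cv2.inRange(hsv,np.array(lo),np.array(hi)); 
    for k in cv2.findContours(m,cv2.RETR_EXTERNAL,cv2.CHAIN_APPROX_NONE)[0]:
        if cv2.contourArea(k)>amin:
            r=cv2.minAreaRect(k); b=cv2.boxPoints(r)
            w=np.array([onz(t,*p,z)[:2] for p in b]); e=np.diff(np.r_[w,w[:1]],axis=0)
            print(nm,np.round(r[0],1),"c",w.mean(0).round(4),"sides",np.linalg.norm(e,axis=1)[:2].round(4),"ang",np.degrees(np.arctan2(e[:2,1],e[:2,0])).round(1))
blobs((5,180,120),(14,255,255),.035,500,"orange")
blobs((22,150,120),(32,255,255),.130,60,"yellow")
blobs((105,130,80),(125,255,255),.02,30,"blue")
E
```

```text
yellow [242.6 230.6] c [0.4545 0.0886] sides [0.0501 0.0315] ang [ -86.5 -176.2]
yellow [239.  142.5] c [0.6824 0.0932] sides [0.0518 0.0292] ang [-91.6 178.7]
blue [325.1 200.2] c [ 0.5404 -0.1371] sides [0.0177 0.0288] ang [ -65.  -156.1]
blue [267.5 168. ] c [0.6367 0.0213] sides [0.046  0.0311] ang [ -1.5 -91.6]
```

View pics/tc.png

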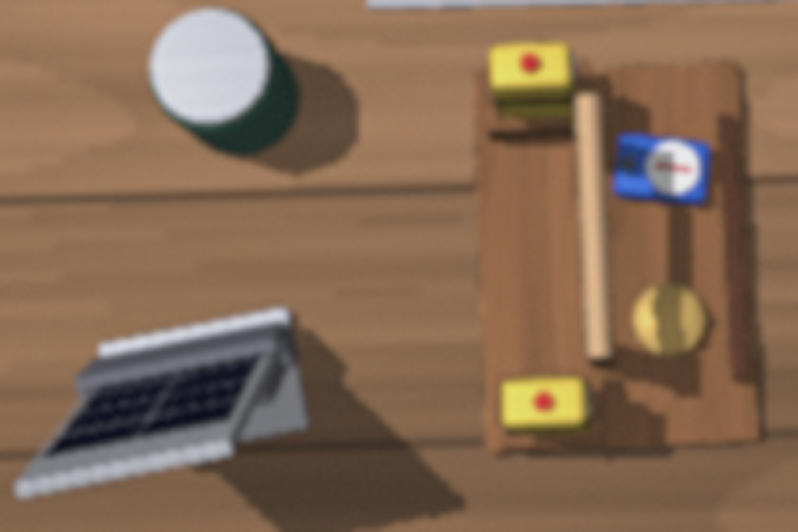

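View pics/sc.png

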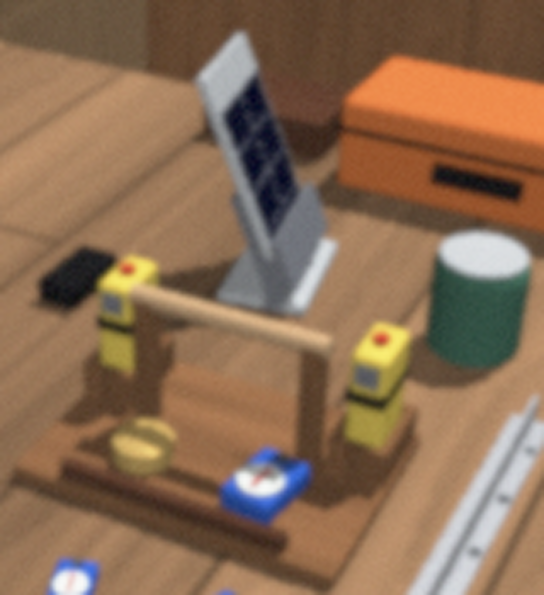

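```bash
python3 - <<'E'
from h import *
d=pickle.load(open("cam0.pkl","rb")); t=d["top"]; s=d["scene"]
T=lambda u,v:(100+u/3.8,125+v/3.8); S=lambda u,v:(220+u/3.4,120+v/3.4)
W=lambda p,z:onz(t,*T(*p),z)[:2]
def ang(v): return np.degrees(np.arctan2(v[1],v[0])).round(2)
# board corners on z=.015
c=np.array([W(p,.015) for p in((480,70),(740,62),(760,440),(490,452))]); print("board",c.round(3).tolist(),c.mean(0).round(4))
m=np.array([[-.07,.143],[.13,.143],[.13,-.143],[-.07,-.143]])
a=c-c.mean(0); b=m-m.mean(0); th=np.arctan2((b[:,0]*a[:,1]-b[:,1]*a[:,0]).sum(),(a*b).sum()); R=np.array([[np.cos(th),-np.sin(th)],[np.sin(th),np.cos(th)]])
o=c.mean(0)-R@m.mean(0); print("stand yaw",np.degrees(th),"o",o, "res",(a-b@R.T).round(3).tolist())
r=np.array([W((588,95),.14),W((600,358),.14)]); print("rail ends",r.round(4).tolist(),"len",np.linalg.norm(r[0]-r[1]),"yaw",ang(r[0]-r[1])-90)
print("rail ctr in stand",R.T@(r.mean(0)-o))
for n,p in(("far",(530,64)),("near",(544,402))): print(n,(R.T@(W(p,.13)-o)).round(4))
q=np.array([W(p,.035) for p in((620,132),(712,140),(706,206),(614,198))]); print("compass",q.mean(0),ang(q[1]-q[0]),ang(q[2]-q[3]), "stand",R.T@(q.mean(0)-o))
k=W((670,319),.035);print("cap",k,"stand",R.T@(k-o))
L=W((17,489),.234);Rr=W((234,451),.234); print("top",L,Rr,(L+Rr)/2,np.linalg.norm(L-Rr),"yaw",ang(L-Rr)-90)
pl=tri(t,T(17,489),s,S(240,35)); pr=tri(t,T(234,451),s,S(205,80)); print("tri",pl,pr)
hsv=cv2.cvtColor(t["pixels"],cv2.COLOR_BGR2HSV); print(hsv[[216,200,192],[410,400,160]],hsv[216,381:387].tolist())
M=cv2.inRange(hsv,np.array([5,170,90]),np.array([16,255,255])); M[:,:370]=0; M[:,450:]=0
kk=max(cv2.findContours(M,cv2.RETR_EXTERNAL,cv2.CHAIN_APPROX_NONE)[0],key=cv2.contourArea)
bx=cv2.boxPoints(cv2.minAreaRect(kk)); w=np.array([onz(t,*p,.035)[:2] for p in bx]); print("tray",w.round(3).tolist(),w.mean(0))
# compass/cap second view check
for n,X in(("cap",[*k,.035]),("compass",[*q.mean(0),.037]),("railf",[*r[0],.14]),("railn",[*r[1],.14])): 
    p=proj(s,X); print(n,((p-[220,120])*3.4).round(0))
E
```

```text
board [[0.713, 0.137], [0.713, -0.059], [0.43, -0.063], [0.427, 0.134]] [0.5705 0.0372]
stand yaw -89.35476368820892 o [0.57017359 0.06723042] res [[0.0, -0.002], [-0.001, 0.002], [0.001, 0.001], [0.0, -0.002]]
rail ends [[0.6588, 0.0528], [0.4811, 0.0492]] len 0.1776752318247235 yaw -88.85
rail ctr in stand [ 0.01620829 -0.00038852]
far [-0.0234  0.1142]
near [-0.0213 -0.116 ]
compass [0.62879907 0.00199819] -96.71 -96.69 stand [0.06588829 0.05788716]
cap [5.17955246e-01 3.00679076e-04] stand [ 0.06633746 -0.05296875]
top [0.40419058 0.39526534] [0.42293183 0.26660125] [0.4135612  0.33093329] 0.1300218489709207 yaw 8.290000000000006
tri [0.40472439 0.39734971 0.22910608] [0.42700866 0.26985127 0.23098966]
[[ 11 177 218]
 [ 11 177 217]
 [ 14 106 145]] [[12, 174, 183], [13, 171, 203], [14, 172, 181], [12, 172, 148], [11, 176, 152], [11, 176, 188]]
tray [[0.393, -0.274], [0.592, -0.291], [0.583, -0.458], [0.385, -0.437]] [ 0.48816706 -0.36500739]
cap [140. 435.]
compass [261. 474.]
railf [330. 345.]
railn [129. 289.]
```

```bash
cat >> h.py <<'E'
from scipy.spatial.transform import Rotation as Rot
def rv(psi,phi,sgn=1):
    "tool leaning: z = -sin(phi) e - cos(phi) Z with e at yaw psi; closing line horizontal, across e (sgn flips)"
    e=np.array([np.cos(psi),np.sin(psi),0]); z=-np.sin(phi)*e-np.array([0,0,np.cos(phi)])
    y=sgn*np.array([-e[1],e[0],0]); return Rot.from_matrix(np.c_[np.cross(y,z),y,z]).as_rotvec(),z,e
E
cat > pick.py <<'E'
from h import *
from workcell import bot
import sys
HG=.0075; PHI=np.radians(25)
def job(xy,psi,dest,half,sgn,dry):
    r,z,e=rv(np.radians(psi),PHI,sgn)
    g=np.array([*xy,.015+HG])-.0035*e; pre=g-.12*z
    p=np.array([*dest,.005+HG+.001])-.0035*e; up=g+[0,0,.19]-0*e; over=p+[0,0,.10]
    if dry:
        for q in(pre,g,g-.1*z,over,p): print(q.round(3),bot.inverse_kinematics(q,r))
        return
    bot.set_gripper(min(1,(2*half+.022)/.092))
    bot.goto(pre,r); bot.line_to(g,max_speed=.12); bot.set_gripper(0,20)
    print("grip",bot.current_opening()*92,bot.current_grip_force(),bot.current_contact_force())
    bot.line_to(g+[0,0,.012],max_speed=.08); bot.line_to(pre+[0,0,.03]); bot.goto(over,r); bot.line_to(p,max_speed=.1)
    print("place",bot.current_opening()*92,bot.current_contact_force())
    bot.set_gripper((2*half+.012)/.092); bot.line_to(over,max_speed=.2)
    print(bot.current_clock())
comp=((.6288,.0020),-96.7,(.488+.037,-.365+.025),.023)
cap=((.5180,.0003),-89.4,(.488-.037,-.365-.03),.026)
if __name__=="__main__":
    sg=int(sys.argv[2]); dry=len(sys.argv)>3
    job(*{"comp":comp,"cap":cap}[sys.argv[1]],sg,dry)
E
for s in 1 -1; do python3 pick.py comp $s d; python3 pick.py cap $s d; done
```

```text
[ 0.623 -0.045  0.131] [-0.47862822  0.40971846  1.52342147  0.4136397   1.38836621 -0.47492458]
[0.629 0.005 0.022] [-0.40087469  0.5426593   1.58267626  0.45329852  1.18470725 -0.49292807]
[ 0.624 -0.036  0.113] [-0.4658754   0.42779119  1.53826238  0.41885697  1.35347237 -0.47744498]
[ 0.525 -0.337  0.114] [-0.92043357  0.57474922  1.33231662  0.29778133  1.55890173 -0.85613684]
[ 0.525 -0.337  0.014] [-0.92043357  0.70157912  1.36107716  0.30176132  1.41022358 -0.9022119 ]
[ 0.518 -0.047  0.131] [-0.55776463  0.21316884  1.77011595  0.36886872  1.41519425 -0.67356804]
[0.518 0.004 0.022] [-0.47506177  0.3504607   1.85414077  0.41555163  1.18336963 -0.69242609]
[ 0.518 -0.038  0.113] [-0.54443061  0.23090631  1.78917504  0.37480692  1.37651082 -0.67568126]
[ 0.451 -0.392  0.114] [-1.03539462  0.57631713  1.33005479  0.21365068  1.61767207 -1.07728771]
[ 0.451 -0.392  0.014] [-1.03539462  0.70301184  1.35882404  0.21461383  1.4657449  -1.11030595]
[ 0.623 -0.045  0.131] [-0.47862822  0.40971846  1.52342147  0.4136397   1.38836621  2.66666808]
[0.629 0.005 0.022] [-0.40087469  0.5426593   1.58267626  0.45329852  1.18470725  2.64866458]
[ 0.624 -0.036  0.113] [-0.4658754   0.42779119  1.53826238  0.41885697  1.35347237  2.66414767]
[ 0.525 -0.337  0.114] [-0.92043357  0.57474922  1.33231662  0.29778133  1.55890173  2.28545582]
[ 0.525 -0.337  0.014] [-0.92043357  0.70157912  1.36107716  0.30176132  1.41022358  2.23938076]
[ 0.518 -0.047  0.131] [-0.55776463  0.21316884  1.77011595  0.36886872  1.41519425  2.46802462]
[0.518 0.004 0.022] [-0.47506177  0.3504607   1.85414077  0.41555163  1.18336963  2.44916657]
[ 0.518 -0.038  0.113] [-0.54443061  0.23090631  1.78917504  0.37480692  1.37651082  2.4659114 ]
[ 0.451 -0.392  0.114] [-1.03539462  0.57631713  1.33005479  0.21365068  1.61767207  2.06430494]
[ 0.451 -0.392  0.014] [-1.03539462  0.70301184  1.35882404  0.21461383  1.4657449   2.0312867 ]
```

```bash
python3 pick.py comp 1 && python3 pick.py cap 1 && python3 - <<'E'
from h import *
from workcell import bot
c=bot.read_camera("top"); s=bot.read_camera("scene")
cv2.imwrite("pics/both.png",np.hstack([cv2.resize(c["pixels"][130:310,200:460],(480,332)),cv2.resize(s["pixels"][170:400,90:320],(320,320))[:, :][:332] if 0 else cv2.resize(s["pixels"][170:400,90:320],(320,332))]))
E
```

```text
grip 45.983407301731866 19.999638497829437 [-0.38889253 -0.50625264  1.4337611 ]
place 45.946010465642765 [ 0.20837825 -0.32451805 -1.45478554]
9.3417
grip 50.96737828739531 20.01335954060778 [-0.17409657 -0.55871685  2.42343603]
place 51.22679866036506 [-0.55401692 -0.87912761 -2.06720673]
17.4
```

View pics/both.png

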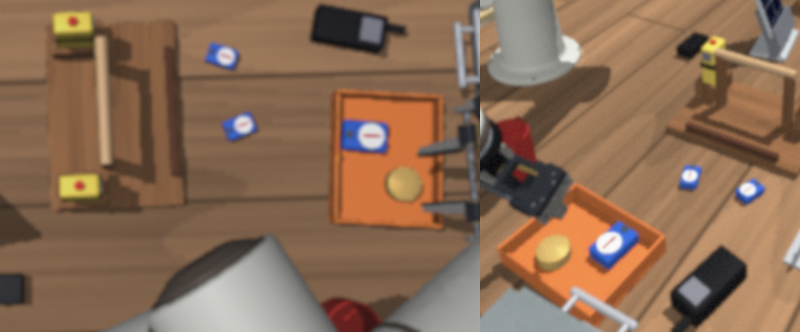

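```bash
cat >> h.py <<'E'
def prot(yaw,lean):
    "panel rotation: x horizontal-ish at yaw, top leaning back by lean"
    return (Rot.from_euler('z',yaw)*Rot.from_euler('y',-lean)).as_matrix()
def ptool(P,O,s,up=.190):
    "tool pose holding panel of rotation P, foot origin O"
    M=np.c_[s*P[:,1],s*P[:,0],-P[:,2]]; return np.asarray(O)+up*P[:,2],Rot.from_matrix(M).as_rotvec()
E
python3 - <<'E'
from h import *
from workcell import bot
d=pickle.load(open("cam0.pkl","rb")); t=d["top"]
img=cv2.cvtColor(bot.read_camera("top")["pixels"],cv2.COLOR_BGR2HSV)
for im in(cv2.cvtColor(t["pixels"],cv2.COLOR_BGR2HSV),img):
    m=((im[...,2]>170)&(im[...,1]<60)).astype(np.uint8)*255; m[:, :95]=0; m[:,190:]=0; m[:195]=0; m[265:]=0
    for k in cv2.findContours(m,cv2.RETR_EXTERNAL,cv2.CHAIN_APPROX_NONE)[0]:
        if cv2.contourArea(k)>15:
            r=cv2.minAreaRect(k); b=cv2.boxPoints(r); w=np.array([onz(t,*p,.234)[:2] for p in b]); e=np.diff(w,axis=0)
            print(b.round(1).tolist(),w.mean(0),np.linalg.norm(e,axis=1),np.degrees(np.arctan2(e[:,1],e[:,0])))
yaw=np.radians(9); P=prot(yaw,np.radians(22)); O=np.array([.414,.331,.234])-.22*P[:,2]; print("foot",O)
Y=np.radians(-89.3); Q=prot(Y,np.radians(24)); F=np.array([.5702,.0672,0])+prot(Y,0)@[.103,0,.02]
for s in(1,-1):
    for nm,RR,OO in(("pre",P,O+.07*P[:,2]),("grasp",P,O),("out",P,O+.115*P[:,2]),("up",P,O+.115*P[:,2]+[0,0,.07]),("over",Q,F+[0,0,.2]),("down",Q,F),("fin",prot(Y,np.radians(31)),F)):
        p,r=ptool(RR,OO,s); print(s,nm,p.round(3),bot.inverse_kinematics(p,r))
E
```

```text
[[104.5, 251.6999969482422], [158.8000030517578, 240.8000030517578], [159.3000030517578, 243.5], [105.0999984741211, 254.39999389648438]] [0.41604592 0.33345403] [0.1239947  0.00624751 0.12389565] [ -80.30902962 -168.4914311    99.68005519]
[[125.5999984741211, 215.10000610351562], [173.6999969482422, 205.5], [174.3000030517578, 208.5], [126.19999694824219, 218.1999969482422]] [0.49641268 0.29332153] [0.11133116 0.00728428 0.11122818] [ -80.18146178 -168.85150238   99.80583097]
[[108.80000305175781, 251.0], [157.8000030517578, 241.1999969482422], [158.3000030517578, 243.5], [109.30000305175781, 253.3000030517578]] [0.41667056 0.32979197] [0.11214195 0.00535464 0.11206517] [ -80.30983057 -168.47441941   99.68081727]
[[125.69999694824219, 215.3000030517578], [173.6999969482422, 205.6999969482422], [174.3000030517578, 208.3000030517578], [126.19999694824219, 218.0]] [0.49641226 0.29332142] [0.11132475 0.00637376 0.11123465] [ -80.18225909 -168.85145201   99.80661985]
foot [0.4953988  0.3438923  0.03001955]
1 pre [0.399 0.329 0.271] [ 0.54457857 -0.29492348  1.96187357 -0.15779758  1.121
[... 631 characters left out ...]
.399 0.329 0.271] [ 0.54457857 -0.29492348  1.96187357 -0.15779758  1.1215964  -2.71084333]
-1 grasp [0.425 0.333 0.206] [ 0.521151   -0.18339293  1.99963632 -0.16236103  0.97053535 -2.70970854]
-1 out [0.383 0.326 0.313] [ 0.56110576 -0.35087552  1.92368596 -0.15763272  1.21715919 -2.70918945]
-1 up [0.383 0.326 0.383] [ 0.56110576 -0.35594953  1.79303005 -0.15146611  1.35127685 -2.73095507]
-1 over [0.571 0.041 0.394] [ 0.09128815  0.15894703  1.30297756 -0.42135932  1.70237588 -1.543015  ]
-1 down [0.571 0.041 0.194] [ 0.09128815  0.24779224  1.592319   -0.42783908  1.35707438 -1.38785939]
-1 fin [0.57  0.062 0.183] [ 0.18437283  0.31971999  1.56404401 -0.54199585  1.3898463  -1.26271807]
```

```bash
cat > grab.py <<'E'
from h import *
from workcell import bot
P=prot(np.radians(9.75),np.radians(22)); O=np.array([.4155,.332,.234])-.22*P[:,2]
p=bot.current_ee_pos(); bot.line_to([p[0],p[1],.36],max_speed=.25)
hi,r=ptool(P,O+.11*P[:,2],1); g,_=ptool(P,O,1)
bot.set_gripper(.45); bot.goto(hi,r); bot.line_to(g,max_speed=.12)
print("free",bot.current_contact_force())
b=bot.current_contact_force(); bot.set_gripper(0,6); bot.hold(.2)
f=bot.current_contact_force()-b; print("op mm",bot.current_opening()*92,"df in panel axes",P.T@f, bot.current_ft_torque(),bot.current_clock())
c=bot.read_camera("top"); s=bot.read_camera("scene")
cv2.imwrite("pics/grab.png",np.hstack([cv2.resize(c["pixels"][150:290,80:220],(400,400)),cv2.resize(s["pixels"][90:230,220:360],(400,400))]))
E
python3 grab.py
```

```text
free [-0.33683551 -0.01716927  0.61347427]
op mm 9.964539987474595 df in panel axes [-0.10602284 -0.78328317  1.23338682] [-0.03156301  0.0940776   0.02767234] 23.625
```

View pics/grab.png

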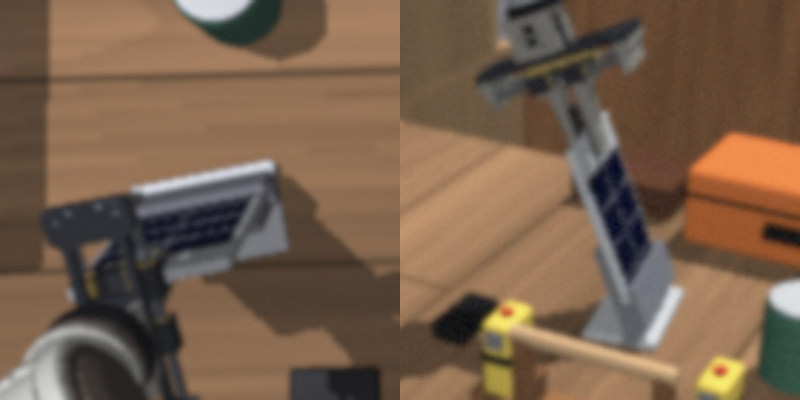

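```bash
cat > lift.py <<'E'
from h import *
from workcell import bot
P=prot(np.radians(9.75),np.radians(22)); O=np.array([.4155,.332,.234])-.22*P[:,2]
bot.set_gripper(0,45); 
bot.line_to(ptool(P,O+.02*P[:,2],1)[0],max_speed=.05); print(bot.current_contact_force(),bot.current_opening()*92)
bot.line_to(ptool(P,O+.12*P[:,2],1)[0],max_speed=.12); print(bot.current_contact_force())
bot.line_to(ptool(P,O+.12*P[:,2]+[0,0,.07],1)[0],max_speed=.15)
Y=np.radians(-89.2); Q=prot(Y,np.radians(24)); F=np.array([.5702,.0685,0])+prot(Y,0)@[.101,0,.0]
p,r=ptool(Q,F+[0,0,.22],1); bot.line_to(p,r,max_speed=.12)
bot.line_to(ptool(Q,F+[0,0,.04],1)[0],max_speed=.12)
bot.hold(.3); print(bot.current_contact_force(),bot.current_opening()*92,bot.current_clock())
c=bot.read_camera("top"); s=bot.read_camera("scene"); pickle.dump((c,s),open("cam1.pkl","wb"))
cv2.imwrite("pics/lift.png",np.hstack([cv2.resize(c["pixels"][120:260,200:340],(400,400)),cv2.resize(s["pixels"][140:300,210:370],(400,400))]))
E
python3 lift.py
```

```text
[ 1.66808904  1.35178402 -3.16606459] 9.262103377617183
[-0.00841421  0.01841587 -4.89537955]
[-0.9908783  0.5279509 -4.8219127] 9.732761129967448 31.0167
```

View pics/lift.png

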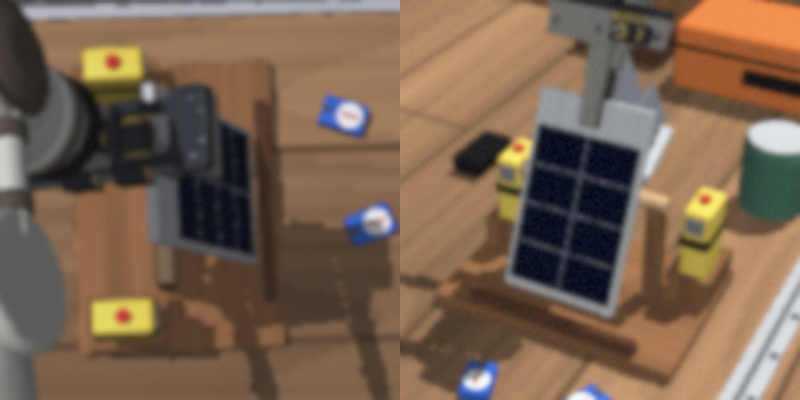

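```bash
python3 - <<'E'
from h import *
c,s=pickle.load(open("cam1.pkl","rb"))
Y=np.radians(-89.2); Q=prot(Y,np.radians(24)); F=np.array([.5702,.0685,0])+prot(Y,0)@[.101,0,0]+[0,0,.04]
for X in([.005,-.065,0],[.005,.065,0],[.005,-.065,.22],[.005,.065,.22]):
    w=F+Q@X; print(X,((proj(c,w)-[200,120])/.35).round(0),((proj(s,w)-[210,140])/.4).round(0))
for X in([.112,-.1,.029],[.112,.1,.029]):
    w=np.array([.5702,.0685,0])+prot(Y,0)@X; print("lip",((proj(c,w)-[200,120])/.35).round(0),((proj(s,w)-[210,140])/.4).round(0))
E
```

```text
[0.005, -0.065, 0] [259. 264.] [101. 281.]
[0.005, 0.065, 0] [252. 131.] [208. 317.]
[0.005, -0.065, 0.22] [158. 241.] [139.  84.]
[0.005, 0.065, 0.22] [152.  82.] [253. 112.]
lip [266. 301.] [ 71. 284.]
lip [256.  98.] [236. 341.]
```

```bash
cat > meas.py <<'E'
from h import *
def cells(c,O,Q,box,show=""):
    "dark-cell quad in panel y,z by rays onto the cell-face plane"
    x0,y0,x1,y1=box; im=c["pixels"][y0:y1,x0:x1].astype(int); hsv=cv2.cvtColor(c["pixels"][y0:y1,x0:x1],cv2.COLOR_BGR2HSV)
    m=((hsv[...,2]<95)&(im[...,0]>im[...,2]+8)).astype(np.uint8)*255
    m=cv2.morphologyEx(m,cv2.MORPH_CLOSE,np.ones((5,5)))
    k=max(cv2.findContours(m,cv2.RETR_EXTERNAL,cv2.CHAIN_APPROX_NONE)[0],key=cv2.contourArea)[:,0]+[x0,y0]
    pts=[]
    for u,v in k:
        o,d=ray(c,u,v); n=Q[:,0]; t=((O+.005*n-o)@n)/(d@n); pts.append(Q.T@(o+d*t-O))
    pts=np.float32(pts)[:,1:]*1000; r=cv2.minAreaRect(pts); return r
E
python3 - <<'E'
from meas import *
c,s=pickle.load(open("cam1.pkl","rb"))
Y=np.radians(-89.2); Q=prot(Y,np.radians(24)); F=np.array([.5702,.0685,0])+prot(Y,0)@[.101,0,0]+[0,0,.04]
print("scene",cells(s,F,Q,(240,180,310,280))); print("top",cells(c,F,Q,(255,150,300,220)))
# where the tool really is vs commanded
from workcell import bot
p,r=ptool(Q,F,1); print((bot.current_ee_pos()-p)*1000,bot.current_tool_rot()-r)
E
```

```text
scene ((1.0151023864746094, 95.52740478515625), (115.97795867919922, 167.94715881347656), 0.02156052552163601)
top ((14.605693817138672, 118.28411865234375), (139.7381134033203, 187.0771484375), 0.8525787591934204)
[ 0.0391211  -0.01064531  0.09183934] [-2.18388070e-05 -4.48891585e-05  1.97411294e-04]
```

```bash
cat > place.py <<'E'
from h import *
from workcell import bot
Y=np.radians(-89.2); S0=np.array([.5702,.0685,0]); R0=prot(Y,0)
x,z,le=.101,.040,24.
def mv(x,z,le,v=.04):
    p,r=ptool(prot(Y,np.radians(le)),S0+R0@[x,0,z],1); bot.line_to(p,r,max_speed=v)
def f(): return R0.T@bot.current_contact_force()
mv(x,.027,le,.06); bot.hold(.15); b=f(); print("base",b)
def till(step,test,n,name):
    global x,z,le
    for i in range(n):
        x+=step[0]; z+=step[1]; le+=step[2]; mv(x,z,le)
        if test(f()-b): break
    print(name,i,round(x,4),round(z,4),round(le,2),(f()-b).round(2),bot.current_clock())
till((0,-.001,0),lambda q:q[2]>3,18,"board")
z+=.0005; mv(x,z,le)
till((.001,0,0),lambda q:q[0]<-4,16,"lip")
x-=.0008; mv(x,z,le); print((f()-b).round(2))
print(x,z,le,b.tolist())
import json; json.dump([x,z,le,b.tolist()],open("st.json","w"))
E
python3 place.py
```

```text
base [-0.27487739 -0.28927863 -4.02302173]
board 17 0.101 0.022 24.0 [ 0.35  1.35 -0.21] 36.3333
lip 7 0.109 0.0225 24.0 [-4.5  -0.96  1.76] 38.5833
[-4.94 -0.42  0.91]
0.10820000000000002 0.022499999999999985 24.0 [-0.2748773899144299, -0.2892786255722827, -4.0230217329880436]
```

```bash
cat > place2.py <<'E'
from h import *
from workcell import bot
import json
Y=np.radians(-89.2); S0=np.array([.5702,.0685,0]); R0=prot(Y,0)
x,z,le,b=json.load(open("st.json"))
def mv(x,z,le,v=.04):
    p,r=ptool(prot(Y,np.radians(le)),S0+R0@[x,0,z],1); bot.line_to(p,r,max_speed=v)
def f(): return R0.T@bot.current_contact_force()-b
x-=.001; mv(x,z,le); print("off lip",f().round(2))
for i in range(14):
    z-=.0007; mv(x,z,le)
    if f()[2]>2.5: break
print("board",x,z,f().round(2))
# pivot about the inner lower corner: origin = corner + .005*(cos,sin)
h=.005; l0=np.radians(le); cx=x-h*np.cos(l0); cz=z-h*np.sin(l0)
g0=f()
for i in range(24):
    le+=.5 if le<29 else .25; l=np.radians(le); x=cx+h*np.cos(l); z=cz+h*np.sin(l); mv(x,z,le)
    q=f()
    if le>28 and q[0]-g0[0]>3: break
    g0=q if le<=28 else g0
print("rail",x,z,le,f().round(2),bot.current_clock())
json.dump([x,z,le,b],open("st.json","w"))
from meas import *
c=bot.read_camera("top"); s=bot.read_camera("scene"); pickle.dump((c,s),open("cam2.pkl","wb"))
cv2.imwrite("pics/rail.png",np.hstack([cv2.resize(c["pixels"][120:260,200:340],(400,400)),cv2.resize(s["pixels"][140:300,210:370],(400,400))]))
print(cells(s,S0+R0@[x,0,z],prot(Y,np.radians(le)),(240,180,310,280)))
E
python3 place2.py
```

```text
off lip [-2.82  0.45 -1.03]
board 0.10720000000000002 0.01689999999999999 [-4.34  0.41  5.54]
rail 0.10689547353355748 0.017478809608200734 31.5 [-3.19 -1.18  9.7 ] 46.0833
((1.2574806213378906, 95.46402740478516), (167.81947326660156, 115.31539916992188), 89.88754272460938)
```

View pics/rail.png

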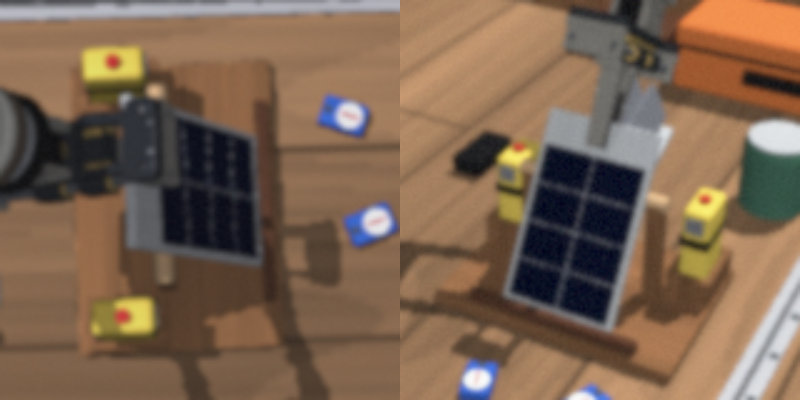

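```bash
cat > rel.py <<'E'
from h import *
from workcell import bot
import json
from meas import cells
Y=np.radians(-89.2); S0=np.array([.5702,.0685,0]); R0=prot(Y,0)
x,z,le,b=json.load(open("st.json")); Q=prot(Y,np.radians(le)); O=S0+R0@[x,0,z]
bot.set_gripper(0,4); bot.hold(.3); print((R0.T@bot.current_contact_force()-b).round(2))
bot.set_gripper(.3); bot.hold(.3); print((R0.T@bot.current_contact_force()).round(2))
p,_=ptool(Q,O+.1*Q[:,2],1); bot.line_to(p,max_speed=.08); bot.line_to(p+[0,-.0,.15],max_speed=.2)
bot.goto([.35,-.1,.45],rv(0,0)[0]); bot.hold(.5); print(bot.current_clock(),bot.current_contact_force())
c=bot.read_camera("top"); s=bot.read_camera("scene"); pickle.dump((c,s),open("cam3.pkl","wb"))
print(cells(s,O,Q,(240,180,310,280)))
cv2.imwrite("pics/end.png",np.hstack([cv2.resize(c["pixels"][120:270,200:460],(440,254)),cv2.resize(s["pixels"][140:300,210:370],(254,254))]))
E
python3 rel.py
```

```text
[-1.2   0.74  9.17]
[ 0.16 -0.51 -0.18]
53.5083 [0.13018387 0.12260159 0.38250615]
((1.6089363098144531, 95.55494689941406), (115.26528930664062, 167.65121459960938), 0.2662542760372162)
```

View pics/end.png

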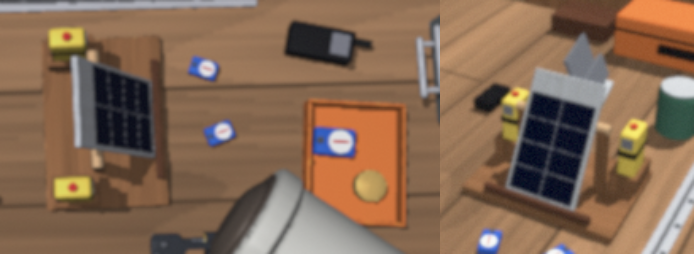

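```bash
python3 -c "
from workcell import bot
print(bot.job_done())"
```

```text
the job is handed in; nothing more can be done
None
```

The job is handed in at about 54 s of the 72 s limit: the compass and cap lie flat in the tray, and the panel leans on the rail about 1.5 mm off centre and square to it, with its foot at the lip and its cells outwards.

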